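# Refit the gas hob's control knob and hold it in

### The arm

A 7-joint arm with a two-finger parallel gripper is mounted at the origin on the work surface. World frame = base frame: x ahead of the robot, y to its left, z up, the work surface at z = 0. Lengths are in m, angles in rad, forces in N, time in s.
With the tool pointing down it reaches from about 0.4 to 0.85 m from the base axis. Payload 4.5 kg.
Tool frame: the origin (TCP) lies at the very end of the fingers, on their centre line; the grasp point (between the pads) lies 19 mm behind it; z points along the fingers, y is the line along which they close (so a half turn about z gives the same grasp; the last joint's range is limited). The gripper opens to 88 mm and grips with 3 to 60 N. Pads are 18 mm wide; open, the fingers measure 123 mm over their backs; the gripper's body (75 mm by 187 mm) begins 45 mm behind the grasp point.
Start: joints at [-1.246, 0.689, -0.195, 1.565, 0.157, 0.902, -0.215], TCP at [0.179, 0.599, 0.239] pointing down, gripper open.
Joint ranges: [-3.01, 3.01], [-0.46, 2.08], [-1.47, 1.51], [0.13, 2.56], [-1, 4.14], [0.04, 2.09], [-2.66, 2.66]. Speed limits (rad/s): [2.57, 2.57, 3.14, 3.14, 3.14, 3.14, 3.14].

### API

Orientations are given as a rotation vector (axis times angle).
In Python, from rig import sense, snapshot, get_calibration, hand_in gives the robot as it stands.
- The arm moves only by the tool move_arm, never from a script. Its argument "rows" is a list of rows, each a list of 3 entries, a list of its own where there are three numbers: the turn, a rotation vector about the tool's x, y, z in rad, then the shift along the tool's x, y, z in m, then the closure, from -1 (fully open) to 1 (shut). A call has 1 to 5 rows; each row is the pose to reach, as a shift and turn from the pose commanded when the call began, along the tool's axes at that moment; what a row does not reach only later rows make up. A row lasts 1/10 s, in which the tool goes at most 50 mm and 8.59 degrees, less where a joint would pass 70% of its speed; a pose out of reach is approached as far as the arm can. A call with a gripper value outside its range is refused whole. The fingers move at their own pace and stop on an object; the grip force is fixed at half the most. Time passes only in rows, so rows that repeat a pose let the fingers close. It gives the time, the measured TCP pose, the force, the opening and the grip force at its end, in the units of the state.
- sense(): the state, without advancing time (a new reading comes with each control period).
- snapshot(name): name is "scene" or "side" or "wrist"; returns the picture (400x640x3 uint8, blue, green, red); there is no depth.
- get_calibration(name): a dict with "fx", "fy", "cx", "cy" (pixels), "R" (3x3) and "t" (3): a world point X has camera coordinates R X + t. Camera axes: x right, y down, z forward; pixel columns grow to the right and rows downward; lengths in m; the calibration is good to about 2 mm. A picture is of the moment at which its call begins: read the wrist's pose just before it. get_calibration takes no time and is no camera call; for the wrist camera it gives the pose at the moment of the call.
- hand_in(): hands the job in; it is judged then, once.
The state is a dict: "time": time; "joint_pos": joint angles; "qd": joint speeds; "joint_torque": joint torques, N m; "eef_pos": TCP position; "eef_rot": TCP orientation; "force": force on the tool from outside, world axes, zero at the start; "ft_torque": the same for the moment, N m; "opening": finger opening in m; "grip_force": force on a finger pad.
Only numpy, scipy, OpenCV 4.12 (cv2) and the standard library are available. Lean on these libraries where they do the work, as an engineer would, in place of code of your own. Each camera call takes 0.05 s, during which the arm holds its last target. There are 200 camera calls.

### The job

The gas hob on the ice-cream counter is to be lit under the sauce pan. Take the red sauce bottle off the hob and stand it upright in the white tray, then pick up the loose black knob, turn it so that its D-shaped socket matches the flat on the hob's bare valve spindle, push it fully home on the spindle and press it in against the valve's spring. Finish while still holding the knob with the gripper and keeping it pressed right in, as a flame-safety valve needs; never tip the bottle over, and leave the pan and all the other things where they stand.

Things in the scene. Friction and masses are not known exactly. Their poses are not given: they have to be found in the camera images.
- hob: single-ring gas hob, brushed steel, fixed, 380 mm deep (its x), 260 mm wide (its y), deck 75 mm above the counter. Origin at the centre of its underside; its front (control) edge is -x. The valve spindle stands on the deck at (-135, 0) mm, the burner is at (75, 0) mm, with a black pan support whose top is 100 mm above the counter.
- spindle_tip (a point): centre of the top end of the bare brass valve spindle, 21 mm above the hob's deck when not pressed. The spindle is an upright D-shaft: 12 mm diameter, one flat 1.5 mm from its axis (7.5 mm across), down to 4 mm above the deck, round top edge chamfered 1 mm. z points up along it, x points out of the flat. Its foot has a black bezel 27 mm across, level with the deck.
- spindle (a joint): how far the spindle is pushed down, m: 0 released, 0.005 fully in. A spring pushes it back up: 5 N at the start of the travel, 10 N at its end.
- valve (a joint): angle to which the spindle is turned, rad, 0 (flat towards the hob's back, +x) to 3.5, growing anticlockwise from above. Left anywhere in that range; it turns with slight friction (0.03 N m) and stays. It may be turned or left.
- knob: loose black knob, about 60 g, standing upright on the mat. Origin at the centre of its underside, z up. Round foot 50 mm in diameter, narrowing to 44 mm at 16 mm height; above it, from 16 to 40 mm height, a grip bar 44 mm long (its x) and 16 mm thick (its y). A white pointer line lies on the +x half of the bar's top and down its +x end.
- knob_socket (a point): inner end of the knob's socket, 14 mm above the knob's origin. The socket opens downward: 13.6 mm round, with a flat 2.2 mm from the axis on the +x (pointer) side, mouth chamfered 1 mm. It slides on freely with the pointer to the side the spindle's flat faces, within about 7 degrees, and jams beyond some 20. Fully home, the spindle's tip meets this point, the knob's foot 7 mm above the deck.
- knob_pointer (a point): the end of the knob's white pointer line: middle of the +x end of its grip bar, 22 mm from the knob's axis and 30 mm above its origin.
- bottle: red squeeze bottle of sauce with white cap, about 250 g, 138 mm high, standing on the hob's deck right beside the spindle, so that the knob cannot go on past it. Origin at the centre of its underside, z up. Body 50 mm in diameter to 78 mm height, then a shoulder; white cap 32 mm in diameter from 92 to 114 mm height; thin nozzle (18 mm at its foot) to 138 mm.
- tray: white shallow tray, fixed, 250 mm (its x) by 150 mm (its y), rim 24 mm high, walls 4 mm, inner floor 4 mm above the counter. Origin at the centre of its underside. The half on its -x side is empty; the brown bottle and the tumbler stand in the other half, about 75 mm from the middle.
- mat: pale green draining mat, fixed, 220 mm (its x) by 150 mm (its y), 5 mm thick; origin at the centre of its underside. The knob stands on its -x half, the spoon lies across its +x half.
- bottle2: brown squeeze bottle in the tray, same shape as the red one: leave it. Origin at the centre of its underside.
- tumbler: glass tumbler with wooden spoons in the tray, 64 mm across, spoons to about 130 mm high: leave it. Origin at the centre of its underside.
- pan: steel milk pan on the burner, 126 mm in diameter, rim 155 mm above the counter, black handle along its x axis reaching 200 mm from its centre, away from the spindle: leave it. Origin at the centre of its underside.
- spoon: steel serving spoon lying on the mat, 165 mm long along its y axis: leave it. Origin under its middle.
- jar: glass jar of pink sprinkles with black lid, 68 mm across, 91 mm high: leave it. Origin at the centre of its underside.
- cups: stack of paper cups, 77 mm across, 120 mm high: leave it. Origin at the centre of its underside.
Things that resemble listed ones, but are neither listed nor needed, are in the scene too. Of the things that look like the bottle, the larger one is meant. Of the things shaped like the knob, the black one is meant.

How it is judged:
By the outcome, as a careful person would: the job done as asked, in the order asked, and still so for the second after the job is handed in, while the arm keeps its last pose, push and grip.
It also fails if it takes over 67 s, if anything falls off the work surface, if the arm or the gripper's body presses on something with over 40 N, if the wrist force passes 120 N, or if a joint passes its speed limit or range.

## Working session

There is one attempt and no reset: what is moved stays moved. The work goes in short steps, Python scripts to look and compute and a tool call to move; the robot and the scene stay as the last step left them, time stands still between calls to the robot, and variables do not carry over. Pictures are saved under pics/ and viewed, at most 10 in all, crops included, and the job is handed in when it is done.

Besides the shell and the picture viewer there is one more tool, called after "Call:" as name(argument=value, ...) on one line, values as JSON. move_arm: Moves the arm, as the interface text tells. Its arguments: {"type":"object","properties":{"rows":{"type":"array","items":{"type":"array"}}},"required":["rows"]}

```bash
mkdir -p pics
cat > h.py <<'E'
import numpy as np,cv2
from rig import sense,snapshot,get_calibration,hand_in
from scipy.spatial.transform import Rotation as Rn
def grab(n,f):
    im=snapshot(n); cv2.imwrite(f,im); return im
def ray(c,px):
    R=np.array(c["R"]);t=np.array(c["t"])
    d=R.T@np.array([(px[0]-c["cx"])/c["fx"],(px[1]-c["cy"])/c["fy"],1]); return -R.T@t,d/np.linalg.norm(d)
def atz(c,px,z):
    o,d=ray(c,px); return o+d*(z-o[2])/d[2]
def tri(obs):
    A=0;b=0
    for c,px in obs:
        o,d=ray(c,px);P=np.eye(3)-np.outer(d,d);A=A+P;b=b+P@o
    return np.linalg.solve(A,b)
def proj(c,X):
    p=np.array(c["R"])@X+np.array(c["t"]); return np.array([c["fx"]*p[0]/p[2]+c["cx"],c["fy"]*p[1]/p[2]+c["cy"]])
E
python3 - <<'E'
from h import *
s=sense();print(s)
a=grab("scene","pics/scene.png");b=grab("side","pics/side.png")
for n in("scene","side","wrist"):
    c=get_calibration(n);R=np.array(c["R"]);print(n,c["fx"],(-R.T@np.array(c["t"])).round(3),R[2].round(2))
E
```

```text
{'time': 0.0, 'joint_pos': array([-1.24621154,  0.69002898, -0.19451547,  1.56632857,  0.15734426,
        0.90249129, -0.21512105]), 'qd': array([-2.03780991e-04, -2.37939035e-04, -4.63383213e-04,  1.19729171e-03,
        5.06305720e-04, -8.04590132e-05, -7.85327227e-05]), 'joint_torque': array([ 4.20690312e-04, -5.27565837e+01, -1.26712661e+00, -1.53427666e+01,
       -5.27697417e-02,  6.49065987e-03,  1.58971320e-04]), 'eef_pos': array([0.17906712, 0.59814488, 0.23788612]), 'eef_rot': array([-4.55000297e-01, -3.10835836e+00,  2.91594037e-03]), 'force': array([-0.08837445,  0.13836962, -0.286087  ]), 'ft_torque': array([-0.03031773,  0.0120339 ,  0.00287709]), 'grip_force': 0.0, 'opening': 0.08786526405793153}
scene 406.56342564761155 [1.079 0.777 0.885] [-0.43 -0.62 -0.65]
side 376.1596065278307 [ 0.341 -0.92   0.796] [ 0.17  0.78 -0.6 ]
wrist 345.0175544951945 [0.111 0.619 0.384] [ 0.26 -0.08 -0.96]
```

View pics/scene.png

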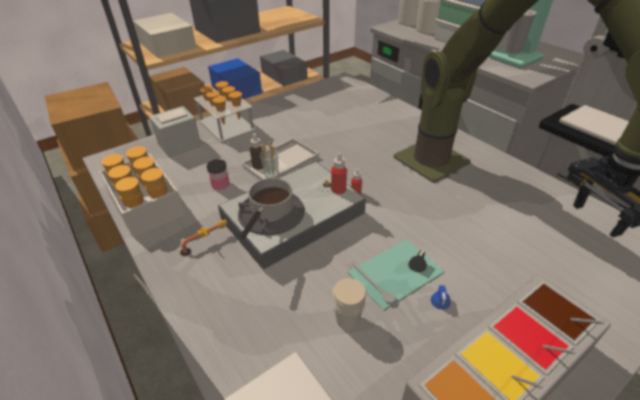

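View pics/side.png

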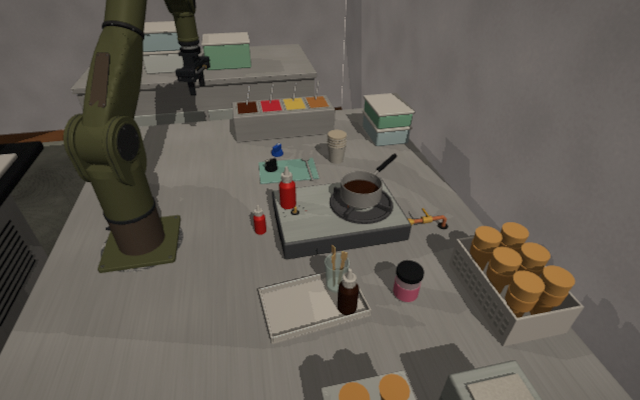

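The scene picture shows two red bottles: a large one on the hob at about (339,178) and a small one on the counter at (356,183). It also shows two knobs: black on the mat at (418,262) and blue on the counter at (440,297). In the side picture these are at (288,190), (260,222), (271,166) and (278,150). The larger red bottle and the black knob fit the description. I'll confirm both in an enlarged crop.

Run:
```python
from h import *
a=cv2.imread("pics/scene.png");b=cv2.imread("pics/side.png")
f=lambda i,x,y:cv2.resize(i[y:y+75,x:x+100],None,fx=4,fy=4,interpolation=cv2.INTER_CUBIC)
m=np.vstack([np.hstack([f(b,250,165),f(b,240,135)]),np.hstack([f(a,300,145),f(a,370,235)])])
cv2.imwrite("pics/c1.png",cv2.convertScaleAbs(m,alpha=1.5))
```

```text
(no output)
```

View pics/c1.png

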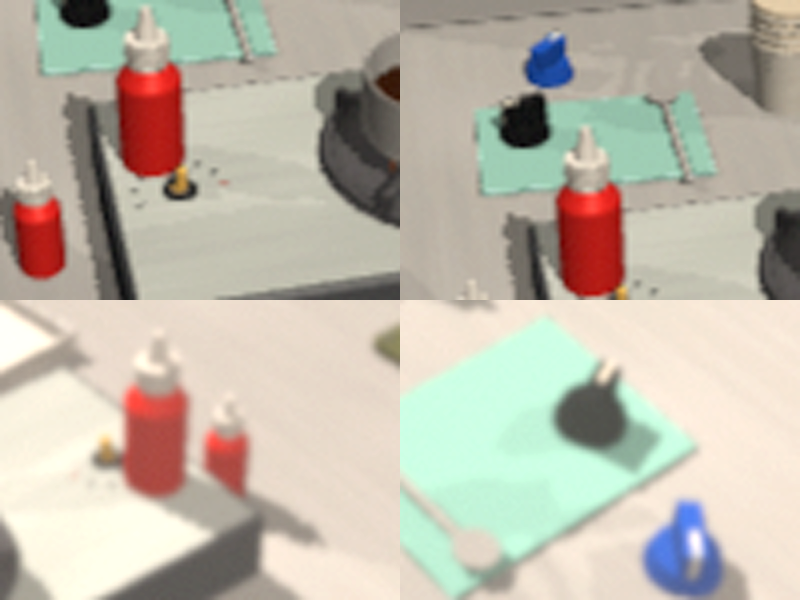

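The crop confirms the two targets. The large red bottle on the hob is right beside the brass spindle, with its nozzle tip at side (287,167.5) and scene (339.5,154). The spindle tip is at side (295,207) and scene (327,179.5). The black knob with the white pointer is on the mat, at side (271,168) and scene (417.5,265). The small red bottle and the blue knob are decoys.

Run:
```python
from h import *
S=get_calibration("side");C=get_calibration("scene")
P=lambda n,a,b:print(n,(X:=tri([(S,a),(C,b)])).round(4),(proj(S,X)-a).round(1),(proj(C,X)-b).round(1))
P("nozzle",(287,167.5),(339.5,153.7))
P("bbot",(288,206),(338.7,190.5))
P("spindle",(295.2,207),(326.7,179.5))
P("knobfoot",(271.2,167.7),(417.5,265))
P("pointer",(267,160.3),(421.7,253))
print("tray side corners z=.024",[atz(S,p,.024)[:2].round(3) for p in((258,293),(272,335),(368,305),(345,276))])
print("hob corners z=.075 side",[atz(S,p,.075)[:2].round(3) for p in((274,190),(281,239),(408,228))])
print("mat",[atz(S,p,.005)[:2].round(3) for p in((259,162),(260,183),(318,177),(312,158.5))])
print("small",atz(S,(260,225),.03),"brown",atz(S,(350,300),.03),"tumbler",atz(S,(335,282),.03))
print(Rn.from_rotvec(sense()["eef_rot"]).as_matrix().round(3))
```

```text
nozzle [0.4482 0.0022 0.2103] [-0.5 -0.2] [-0.5  0.2]
bbot [0.4458 0.0007 0.0692] [-0.2 -0.1] [-0.2  0.1]
spindle [ 0.4623 -0.041   0.0951] [-0.3 -0.1] [-0.3  0.1]
knobfoot [0.4263 0.3314 0.0067] [-0.1 -0. ] [-0.1  0.1]
pointer [0.4128 0.3275 0.0441] [0. 0.] [ 0.1 -0. ]
tray side corners z=.024 [array([ 0.326, -0.282]), array([ 0.347, -0.408]), array([ 0.589, -0.374]), array([ 0.558, -0.272])]
hob corners z=.075 side [array([0.413, 0.086]), array([ 0.405, -0.15 ]), array([ 0.77 , -0.178])]
mat [array([0.384, 0.386]), array([0.375, 0.237]), array([0.592, 0.234]), array([0.597, 0.37 ])]
small [ 0.35387719 -0.02677454  0.03      ] brown [ 0.54804461 -0.35494992  0.03      ] tumbler [ 0.525485   -0.29181329  0.03      ]
[[-0.958  0.287 -0.   ]
 [ 0.287  0.958 -0.001]
 [-0.    -0.002 -1.   ]]
```

Call:
move_arm(rows=[[[0,0,0],[-0.04,-0.022,0],-1],[[0,0,0],[-0.08,-0.044,0],-1],[[0,0,0],[-0.12,-0.066,0],-1],[[0,0,0],[-0.16,-0.088,0],-1],[[0,0,0],[-0.2,-0.11,0],-1]])

```text
time: 0.6
eef_pos: [0.3402, 0.4344, 0.2385]
eef_rot: [-0.455, -3.108, 0.001]
force: [1.0, 0.9, -0.7]
opening: 0.0881
grip_force: 0.0
```

Call:
move_arm(rows=[[[0,0,0],[-0.04,-0.022,0],-1],[[0,0,0],[-0.08,-0.044,0],-1],[[0,0,0],[-0.12,-0.066,0],-1],[[0,0,0],[-0.127,-0.07,0],-1],[[0,0,0],[-0.127,-0.07,0],-1]])

```text
time: 1.1
eef_pos: [0.4422, 0.3305, 0.2384]
eef_rot: [0.462, 3.107, -0.002]
force: [-0.3, 0.3, 1.2]
opening: 0.0882
grip_force: 0.0
```

Run:
```python
from h import *
import pickle
s=sense();print(s["eef_pos"],s["eef_rot"],s["joint_pos"],s["time"])
c=get_calibration("wrist");a=grab("wrist","pics/w1.png");pickle.dump(c,open("w1.pkl","wb"))
print(proj(c,np.array([.4263,.3314,.005])),proj(c,np.array([.4263,.3314,.045])))
```

```text
[0.44219726 0.33053741 0.23835614] [ 4.62268846e-01  3.10729308e+00 -1.71730139e-03] [-0.58006854  0.59677507 -0.23878753  1.78640313  0.19087265  0.78170553
  0.36026423] 1.1
[323.6103669  154.87561597] [323.17711825 160.79203469]
```

View pics/w1.png

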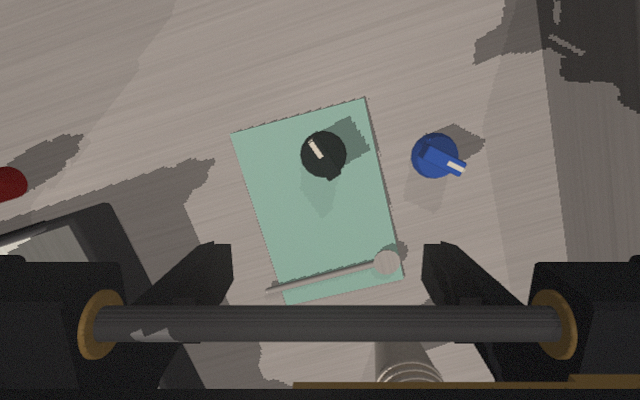

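The wrist picture shows the black knob at (323,155), its white pointer running to the upper left at (311,140). The blue decoy is at (435,156). Next is the bottle, with the grip on its cap because the nozzle would otherwise hit the gripper's body.

Call:
move_arm(rows=[[[0,0,0],[-0.013,-0.042,-0.01],-1],[[0,0,0],[-0.026,-0.084,-0.02],-1],[[0,0,0],[-0.039,-0.126,-0.02],-1],[[0,0,0],[-0.052,-0.168,-0.02],-1],[[0,0,0],[-0.065,-0.21,-0.02],-1]])

```text
time: 1.65
eef_pos: [0.4419, 0.1138, 0.2589]
eef_rot: [-0.447, -3.11, -0.002]
force: [0.8, 0.3, 0.4]
opening: 0.088
grip_force: 0.0
```

Call:
move_arm(rows=[[[0,0,0],[-0.013,-0.04,0],-1],[[0,0,0],[-0.026,-0.08,0],-1],[[0,0,0],[-0.034,-0.104,0],-1],[[0,0,0],[-0.034,-0.104,0],-1]])

```text
time: 2.05
eef_pos: [0.4452, 0.0017, 0.2586]
eef_rot: [-0.46, -3.107, 0.002]
force: [-0.1, 0.1, -0.1]
opening: 0.088
grip_force: 0.0
```

Run:
```python
from h import *
import pickle
s=sense();print(s["eef_pos"],s["eef_rot"],s["joint_pos"],s["time"])
c=get_calibration("wrist");a=grab("wrist","pics/w2.png");pickle.dump(c,open("w2.pkl","wb"))
for X in([.447,.001,.213],[.447,.001,.075],[.462,-.041,.096]):print(proj(c,np.array(X)))
R=Rn.from_rotvec(s["eef_rot"]).as_matrix();print(R.T@(np.array([.447,.001,.159])-s["eef_pos"]))
w=cv2.imread("pics/w1.png");c1=pickle.load(open("w1.pkl","rb"))
g=w[130:180,300:350].min(2);ys,xs=np.where(g>120) 
m=(abs(xs-13)<12)&(abs(ys-18)<14);print(m.sum(),xs[m].min(),xs[m].max(),ys[m].min(),ys[m].max())
v=cv2.resize(w[125:185,290:370],None,fx=5,fy=5,interpolation=cv2.INTER_CUBIC)
v2=cv2.resize(a,(640,400));
o=np.zeros((300+300,800,3),np.uint8);o[:300,:400]=v
q=cv2.resize(a[0:240,100:540],None,fx=1.25,fy=1.25);o[300:600,:550]=q;cv2.imwrite("pics/c2.png",o)
```

```text
[0.44516331 0.00165363 0.2586135 ] [-4.59764980e-01 -3.10715592e+00  1.62814647e-03] [ 0.08448154  0.43770961 -0.28037081  2.05352625  0.19005188  0.67520364
  0.95718913] 2.05
[326.55179866 230.57474664]
[326.91469993 180.22258497]
[288.75515221 212.60364377]
[-1.99175538e-03  1.72612014e-05  9.96126678e-02]
135 2 22 5 28
```

View pics/c2.png

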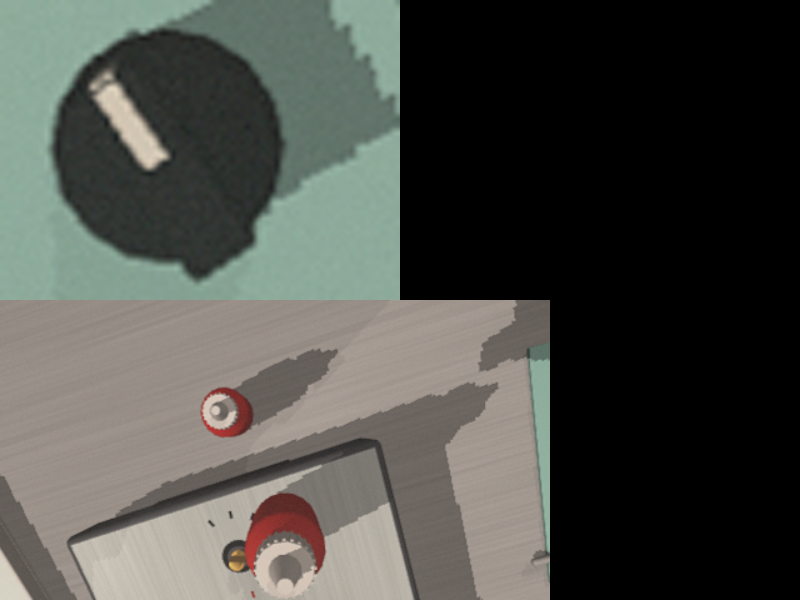

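The crop shows the knob's pointer running from (327→) upper-left and the bottle's nozzle tip at wrist (329,230), within about 1 mm of the prediction. The spindle is at (289,206). Descending to grip the cap.

Call:
move_arm(rows=[[[0,0,0],[-0.002,0.001,0.035],-1],[[0,0,0],[-0.002,0.001,0.07],-1],[[0,0,0],[-0.002,0.001,0.1],-1],[[0,0,0],[-0.002,0.001,0.1],-1],[[0,0,0],[-0.002,0.001,0.1],1]])

```text
time: 2.6
eef_pos: [0.4479, 0.0062, 0.159]
eef_rot: [-0.449, -3.109, -0.002]
force: [-0.4, 0.3, -0.3]
opening: 0.0827
grip_force: 0.0
```

Call:
move_arm(rows=[[[0,0,0],[0,0,0],1],[[0,0,0],[0,0,0],1],[[0,0,0],[0,0,0],1],[[0,0,0],[0,0,0],1],[[0,0,0],[0,0,0],1]])

```text
time: 3.1
eef_pos: [0.448, 0.0035, 0.1591]
eef_rot: [0.456, 3.108, -0.0]
force: [0.2, -2.1, 4.0]
opening: 0.0423
grip_force: 1.9
```

Call:
move_arm(rows=[[[0,0,0],[0,0,0],1],[[0,0,0],[0,0,0],1]])

```text
time: 3.3
eef_pos: [0.4477, 0.0026, 0.159]
eef_rot: [-0.457, -3.108, 0.002]
force: [-1.6, -3.3, 5.5]
opening: 0.0371
grip_force: 25.3
```

The fingertips are squeezing the sloping shoulder, which reads as an opening of 37 mm and an upward force. I'll open, rise 10 mm and take the cap alone.

Call:
move_arm(rows=[[[0,0,0],[0,0,0],0.0],[[0,0,0],[0,0,0],0.0],[[0,0,0],[0,0.001,-0.01],0.0],[[0,0,0],[0,0.001,-0.01],0.0],[[0,0,0],[0,0.001,-0.01],1]])

```text
time: 3.8
eef_pos: [0.4485, 0.0051, 0.1691]
eef_rot: [0.454, 3.108, 0.001]
force: [0.2, -2.0, 0.9]
opening: 0.0385
grip_force: 0.3
```

Call:
move_arm(rows=[[[0,0,0],[0,0,0],1],[[0,0,0],[0,0,0],1],[[0,0,0],[0,0,0],1],[[0,0,0],[0,0,0],1],[[0,0,0],[0,0,0],1]])

```text
time: 4.3
eef_pos: [0.4481, 0.0045, 0.1687]
eef_rot: [-0.456, -3.108, 0.0]
force: [-0.7, -2.4, 4.7]
opening: 0.0309
grip_force: 29.9
```

Run:
```python
from h import *
s=sense();print(s["eef_pos"],s["force"],s["ft_torque"],s["opening"],s["grip_force"],s["time"])
```

```text
[0.4480765  0.00448246 0.16870523] [-0.66053344 -2.39604247  4.70787311] [-0.52914079  0.07536421 -0.02036136] 0.03089387946254349 29.875350936781615 4.3
```

Call:
move_arm(rows=[[[0,0,0],[0,0,-0.01],1],[[0,0,0],[0,0,-0.025],1],[[0,0,0],[0,0,-0.045],1],[[0,0,0],[0,0,-0.06],1],[[0,0,0],[0,0,-0.06],1]])

```text
time: 4.8
eef_pos: [0.4492, 0.0053, 0.2303]
eef_rot: [0.454, 3.105, 0.003]
force: [-0.7, 0.5, -3.1]
opening: 0.0315
grip_force: 29.8
```

Run:
```python
from h import *
s=sense();print(s["eef_pos"],s["force"],s["ft_torque"],s["opening"],s["grip_force"],s["time"])
a=grab("side","pics/side2.png")
o=np.zeros((560,800,3),np.uint8)
v=cv2.resize(a[270:342,250:375],None,fx=5,fy=5,interpolation=cv2.INTER_CUBIC);o[:360,:625]=v
q=cv2.resize(a[150:250,260:360],None,fx=2,fy=2);o[360:560,:200]=q
cv2.imwrite("pics/c3.png",o)
```

```text
[0.44922611 0.0053451  0.2303313 ] [-0.74847203  0.54878234 -3.05174033] [-0.00563056 -0.00605449 -0.03407687] 0.0314619036311484 29.82522452948615 4.8
```

View pics/c3.png

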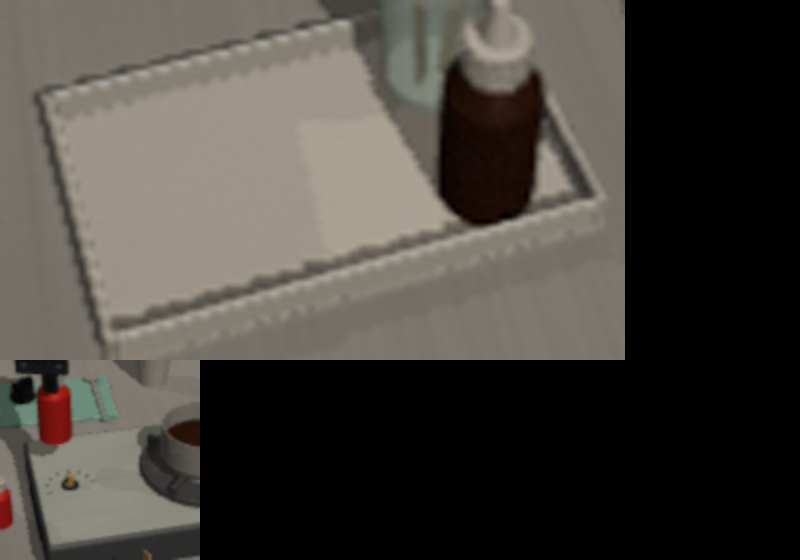

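The bottle hangs upright in the gripper and the reading shows its weight. The tray's rim corners are at side (258,288.8), (271,337) and (369.6,309.6), and its left half is empty.

Run:
```python
from h import *
S=get_calibration("side")
A,B,D=[atz(S,p,.024)[:2] for p in((258,288.8),(271,337),(369.6,309.6))]
print(A,B,D,np.linalg.norm(A-B),np.linalg.norm(D-B))
u=(D-B)/np.linalg.norm(D-B);n=np.array([-u[1],u[0]]);c=B+u*62+0
c=B+u*.062+n*.075;print("target",c,np.degrees(np.arctan2(u[1],u[0])))
s=sense();R=Rn.from_rotvec(s["eef_rot"]).as_matrix()
print(R.T@(np.r_[c,.2303]-s["eef_pos"]),R.round(3))
```

```text
[ 0.32717086 -0.26843831] [ 0.34466949 -0.41311875] [ 0.58875518 -0.38787862] 0.14573480245368445 0.2453872133539826
target [ 0.39862627 -0.33213933] 5.9037925605924695
[-0.04875639 -0.33747064 -0.00135666] [[-0.958  0.286  0.002]
 [ 0.286  0.958  0.001]
 [-0.002  0.001 -1.   ]]
```

Call:
move_arm(rows=[[[0,0,0],[-0.004,-0.025,0],1],[[0,0,0],[-0.009,-0.065,0],1],[[0,0,0],[-0.015,-0.105,0],1],[[0,0,0],[-0.021,-0.145,0],1],[[0,0,0],[-0.027,-0.185,0],1]])

```text
time: 5.35
eef_pos: [0.4199, -0.1813, 0.2277]
eef_rot: [-0.454, -3.107, -0.001]
force: [1.3, 0.2, -2.8]
opening: 0.0314
grip_force: 29.8
```

Call:
move_arm(rows=[[[0,0,0],[-0.006,-0.04,0],1],[[0,0,0],[-0.012,-0.08,0],1],[[0,0,0],[-0.018,-0.12,0],1],[[0,0,0],[-0.022,-0.152,0],1],[[0,0,0],[-0.022,-0.152,0],1]])

```text
time: 5.85
eef_pos: [0.3958, -0.3375, 0.2272]
eef_rot: [-0.468, -3.104, 0.004]
force: [-1.3, -0.2, -3.0]
opening: 0.0314
grip_force: 29.8
```

Call:
move_arm(rows=[[[0,0,0],[0,0,0.02],1],[[0,0,0],[0,0,0.05],1],[[0,0,0],[0,0,0.08],1],[[0,0,0],[0,0,0.105],1],[[0,0,0],[0,0,0.115],1]])

```text
time: 6.35
eef_pos: [0.3971, -0.3301, 0.1108]
eef_rot: [-0.452, -3.104, -0.005]
force: [-1.1, 0.4, -3.1]
opening: 0.0312
grip_force: 29.8
```

Run:
```python
from h import *
s=sense();print(s["eef_pos"],s["eef_rot"],s["force"],s["joint_pos"],s["opening"],s["time"])
a=grab("side","pics/side3.png");b=grab("scene","pics/scene3.png")
o=np.zeros((600,800,3),np.uint8)
v=cv2.resize(a[230:350,240:400],None,fx=5,fy=5,interpolation=cv2.INTER_CUBIC)
cv2.imwrite("pics/c4.png",v)
```

```text
[ 0.39710553 -0.33010043  0.11082901] [-0.45244494 -3.103903   -0.00500024] [-1.05827602  0.35033015 -3.0508203 ] [ 0.73680379  0.76071578 -0.21712132  1.99316626  0.36193662  0.43023626
  1.52737327] 0.031228923589320303 6.35
```

View pics/c4.png

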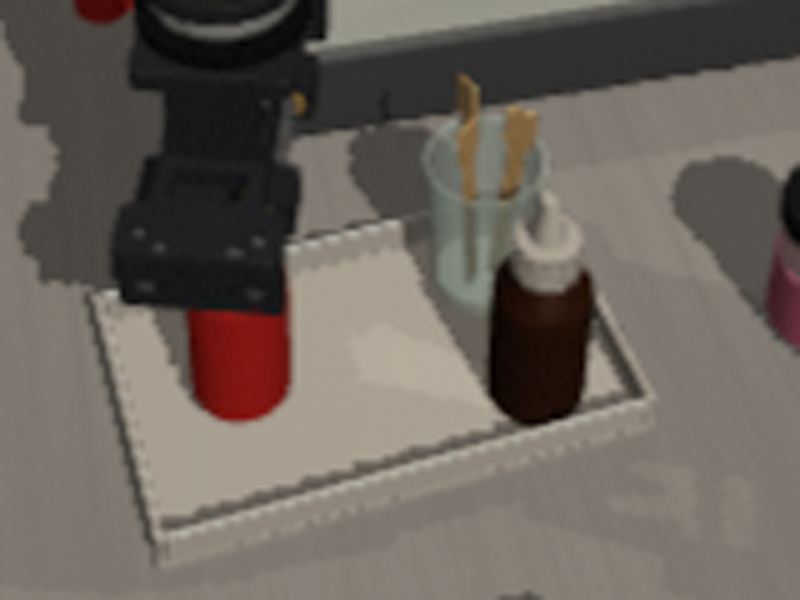

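The crop shows the red bottle upright over the empty half of the tray, its base around (238,400) in the crop and clear of the rim. Now lowering the last 13 mm gently.

Call:
move_arm(rows=[[[0,0,0],[0,0,0.004],1],[[0,0,0],[0,0,0.008],1],[[0,0,0],[0,0,0.01],1],[[0,0,0],[0,0,0.011],1],[[0,0,0],[0,0,0.011],1]])

```text
time: 6.95
eef_pos: [0.3986, -0.3323, 0.1029]
eef_rot: [0.455, 3.108, -0.0]
force: [-0.4, 0.7, -2.5]
opening: 0.0312
grip_force: 29.8
```

Call:
move_arm(rows=[[[0,0,0],[0,0,0.0005],1],[[0,0,0],[0,0,0.001],1],[[0,0,0],[0,0,0.0015],1],[[0,0,0],[0,0,0.0015],1]])

```text
time: 7.35
eef_pos: [0.3985, -0.3321, 0.1012]
eef_rot: [-0.455, -3.108, -0.0]
force: [0.3, 0.2, -2.3]
opening: 0.0311
grip_force: 29.8
```

Call:
move_arm(rows=[[[0,0,0],[0,0,0.001],1],[[0,0,0],[0,0,0.002],1],[[0,0,0],[0,0,0.003],1],[[0,0,0],[0,0,0.003],1]])

```text
time: 7.75
eef_pos: [0.3984, -0.3321, 0.098]
eef_rot: [-0.455, -3.108, -0.0]
force: [0.1, 0.3, -2.9]
opening: 0.0314
grip_force: 29.8
```

Call:
move_arm(rows=[[[0,0,0],[0,0,0.0005],1],[[0,0,0],[0,0,0.001],1],[[0,0,0],[0,0,0.0015],1],[[0,0,0],[0,0,0.0015],1]])

```text
time: 8.15
eef_pos: [0.3991, -0.3326, 0.0976]
eef_rot: [0.455, 3.107, -0.002]
force: [-1.4, 0.2, 6.6]
opening: 0.031
grip_force: 29.7
```

Call:
move_arm(rows=[[[0,0,0],[0,0,-0.001],0.5],[[0,0,0],[0,0,-0.001],0.1],[[0,0,0],[0,0,-0.001],-0.3],[[0,0,0],[0,0,-0.001],-0.6],[[0,0,0],[0,0,-0.001],-0.6]])

```text
time: 8.65
eef_pos: [0.3986, -0.3321, 0.0976]
eef_rot: [0.455, 3.108, 0.0]
force: [1.0, 0.1, 0.3]
opening: 0.0609
grip_force: 0.0
```

Call:
move_arm(rows=[[[0,0,0],[0,0,-0.015],-0.6],[[0,0,0],[0,0,-0.04],-0.8],[[0,0,0],[0,0,-0.08],-1],[[0,0,0],[0,0,-0.12],-1],[[0,0,0],[0,0,-0.14],-1]])

```text
time: 9.15
eef_pos: [0.3996, -0.3327, 0.2408]
eef_rot: [0.455, 3.104, -0.003]
force: [1.2, -1.2, 0.1]
opening: 0.0886
grip_force: 0.0
```

Run:
```python
from h import *
s=sense();R=Rn.from_rotvec(s["eef_rot"]).as_matrix();print(s["eef_pos"],s["joint_pos"],R.round(3),s["time"])
S=get_calibration("side");C=get_calibration("scene")
grab("side","pics/side4.png");grab("scene","pics/scene4.png")
# aim: wrist view of the spindle, TCP a little beyond it
print(R.T@(np.array([.50,-.04,.235])-s["eef_pos"]))
```

```text
[ 0.39956789 -0.3327248   0.24076906] [ 0.81548629  0.5591091  -0.33154724  1.87719496  0.25840632  0.7425057
  1.61992843] [[-0.958  0.287  0.004]
 [ 0.287  0.958 -0.002]
 [-0.004 -0.001 -1.   ]] 9.15
[-0.01225027  0.30923746  0.00546091]
```

Call:
move_arm(rows=[[[0,0,0],[-0.002,0.042,0],-1],[[0,0,0],[-0.004,0.084,0],-1],[[0,0,0],[-0.006,0.126,0],-1],[[0,0,0],[-0.008,0.168,0],-1],[[0,0,0],[-0.01,0.21,0],-1]])

```text
time: 9.75
eef_pos: [0.4679, -0.1322, 0.2366]
eef_rot: [-0.455, -3.106, -0.0]
force: [0.5, -0.3, 0.3]
opening: 0.0879
grip_force: 0.0
```

Call:
move_arm(rows=[[[0,0,0],[0,0.035,0.02],-1],[[0,0,0],[0,0.07,0.04],-1],[[0,0,0],[0,0.1,0.06],-1],[[0,0,0],[0,0.1,0.07],-1],[[0,0,0],[0,0.1,0.07],-1]])

```text
time: 10.25
eef_pos: [0.4952, -0.0377, 0.1656]
eef_rot: [-0.451, -3.104, 0.002]
force: [0.3, 0.4, 0.9]
opening: 0.0884
grip_force: 0.0
```

Run:
```python
from h import *
import pickle
s=sense();print(s["eef_pos"],s["joint_pos"],s["time"])
c=get_calibration("wrist");a=grab("wrist","pics/w5.png");pickle.dump(c,open("w5.pkl","wb"))
p=proj(c,np.array([.462,-.041,.096]));print(p);x,y=int(p[0])-30,max(int(p[1])-25,0);print(x,y)
o=np.zeros((600,800,3),np.uint8)
o[:400,:480]=cv2.resize(a[y:y+50,x:x+60],None,fx=8,fy=8,interpolation=cv2.INTER_CUBIC)
t=cv2.imread("pics/side4.png");o[400:,:300]=cv2.resize(t[250:350,240:390],None,fx=2,fy=2)
t=cv2.imread("pics/scene4.png");o[400:,300:600]=cv2.resize(t[110:210,220:370],None,fx=2,fy=2)
o[400:600,600:]=cv2.resize(a,(200,200))
cv2.imwrite("pics/c5.png",o)
```

```text
[ 0.4952048  -0.03770501  0.16561484] [ 0.13084867  0.64795319 -0.23591825  2.01376176  0.28968611  0.51654105
  0.96910794] 10.25
[306.95776976 168.84245474]
276 143
```

View pics/c5.png

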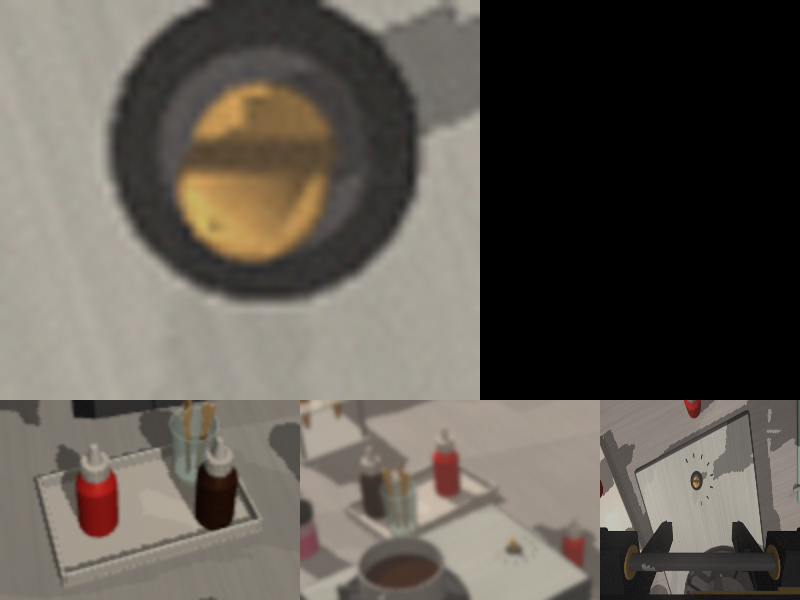

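The crop shows the red bottle standing upright in the tray. The spindle's flat is the dark band across the brass at wrist about (308,162), facing up in the image, towards the robot. The D of the top face lies below it, with the tip centre near (307.8,166.2). Next I measure its angle and the knob's.

Run:
```python
from h import *
import pickle
c=pickle.load(open("w5.pkl","rb"));c1=pickle.load(open("w1.pkl","rb"))
a=cv2.imread("pics/w5.png").astype(float)
g=a[:,:,2]
f=lambda p,s,x,y:((p[0]+.5)/s-.5+x,(p[1]+.5)/s-.5+y)
print("tip",atz(c,f((254,186),8,276,143),.096),"bezel",atz(c,f((264,145),8,276,143),.075))
# band: brightness-weighted dark row per column
print(g[156:172,299:318].astype(int))
ce=[];lo=[]
for x in range(300,316):
    col=g[158:170,x];k=int(np.argmin(col[1:8]))+1
    d=np.diff(col[k:k+5]);j=np.argmax(d);
    lo.append((x,158+k+((np.arange(len(d))+.5)*np.clip(d,0,None)).sum()/np.clip(d,0,None).sum()))
lo=np.array(lo);p=np.polyfit(lo[:,0],lo[:,1],1);print(lo[:,1].round(1),p)
L=atz(c,(300,np.polyval(p,300)),.096);Rr=atz(c,(316,np.polyval(p,316)),.096)
d=(Rr-L)[:2];n=np.array([-d[1],d[0]]);print("flat az",np.degrees(np.arctan2(n[1],n[0])),"mid",(L+Rr)/2)
I=atz(c1,f((157,161),5,290,125),.045);O=atz(c1,f((103,83),5,290,125),.045)
d=(O-I)[:2];print("knob ptr az",np.degrees(np.arctan2(d[1],d[0])),np.linalg.norm(d),I,O)
print("foot c",atz(c1,f((168,146),5,290,125),.005),atz(c1,f((168,146),5,290,125),.013))
s=sense();R=Rn.from_rotvec(s["eef_rot"]).as_matrix();print("toolx az",np.degrees(np.arctan2(R[1,0],R[0,0])),R[:,2])
```

```text
tip [ 0.46021056 -0.04020287  0.096     ] bezel [ 0.46018368 -0.04053891  0.075     ]
[[ 88  81  94 152 189 198 200 161 126 124 126 128 130 133 132 131 102  72
   67]
 [ 87  84 139 182 193 195 200 162 121 127 127 129 130 132 130 135 121  92
   73]
 [ 83 114 172 193 194 188 185 154 128 129 130 130 127 134 131 134 134 117
   81]
 [ 85 140 179 185 183 146 124 126 123 124 124 124 129 128 128 128 128 122
   92]
 [ 84 120 127 130 111 103 106 106 105 106 102 104 109 104 108 106 105 103
   80]
 [ 91  90  87  87  89  90  90  90  92  88  92  88  92  91  87  90  87  91
   84]
 [ 88  93  89  88  92  91  90  93  92  89  90  94  91  89  94  92  90  92
   87]
 [ 93  96  96  96  94  91  91  93  94  93  91  96  93  91  91  92  91  94
   79]
 [133 143 137 135 130 127 123 119 112 108 108 108 109 102  97  93 109 101
   77]
 [186 199 195 188 175 170 161 150 149 141 135 128 121 110 105 120 146 124
   79]
 [192 197 195 188 179 171 164 158 151 149 142 136 128 117 110 156 167 122
   85]
 [193 198 200 190 184 175 170 164 162 153 146 139 132 120 134 174 166 117
   80]
 [185 197 199 195 191 184 175 174 165 161 148 146 137 131 168 185 159 108
   84]
 [176 200 199 197 196 190 187 183 175 166 161 147 140 156 178 183 150 100
   82]
 [152 191 200 184 190 198 196 187 180 170 163 158 154 178 187 164 114  88
   87]
 [ 69 164 201 162 176 195 196 193 185 177 168 165 173 188 173 139  96  82
   82]]
[163.9 163.9 163.9 163.9 164.  164.  163.9 164.1 164.  164.3 163.6 164.1
 164.2 163.2 164.3 164. ] [3.66821854e-04 1.63860184e+02]
flat az 163.47122398226634 mid [ 0.45921326 -0.03943476  0.096     ]
knob ptr az -162.47192925849848 0.018512928620388468 [0.42188048 0.33050714 0.045     ] [0.40422712 0.32493155 0.045     ]
foot c [0.42503388 0.33131548 0.005     ] [0.42396234 0.33174394 0.013     ]
toolx az 163.3207194167069 [-3.43598269e-03 -8.99871062e-04 -9.99993692e-01]
```

Spindle: centre (0.460,-0.040), flat azimuth 163.5°. Knob: centre (0.425,0.3315), pointer azimuth 197.5°. The tool's x is at 163.3°, so I turn −0.596 rad about tool z to pick the knob and +0.596 back to fit it.

Call:
move_arm(rows=[[[0,0,0],[0.02,0.04,0],-1],[[0,0,0],[0.04,0.08,0],-1],[[0,0,0],[0.06,0.12,0],-1],[[0,0,0],[0.08,0.16,0],-1],[[0,0,0],[0.1,0.2,0],-1]])

```text
time: 10.8
eef_pos: [0.4588, 0.1819, 0.1684]
eef_rot: [0.461, 3.106, -0.001]
force: [1.3, 0.6, 1.3]
opening: 0.0882
grip_force: 0.0
```

Call:
move_arm(rows=[[[0,0,-0.14],[0.02,0.035,0],-1],[[0,0,-0.28],[0.04,0.07,0.01],-1],[[0,0,-0.42],[0.06,0.105,0.02],-1],[[0,0,-0.56],[0.073,0.134,0.035],-1],[[0,0,-0.596],[0.073,0.134,0.046],-1]])

```text
time: 11.3
eef_pos: [0.4266, 0.3363, 0.122]
eef_rot: [-0.489, 3.101, 0.009]
force: [-0.2, -0.2, 0.6]
opening: 0.0883
grip_force: 0.0
```

Call:
move_arm(rows=[[[0,0,0],[0,0,0],-1],[[0,0,0],[0,0,0],-1]])

```text
time: 11.5
eef_pos: [0.4281, 0.3287, 0.1219]
eef_rot: [0.47, -3.106, 0.004]
force: [-0.5, -0.0, -0.2]
opening: 0.0882
grip_force: 0.0
```

```bash
cat > st.py <<'E'
from h import *
import sys
s=sense();R=Rn.from_rotvec(s["eef_rot"]).as_matrix();print(s["eef_pos"].round(4),s["force"].round(1),s["ft_torque"].round(2),s["opening"].round(4),round(s["grip_force"],1),s["time"],"toolx az",np.degrees(np.arctan2(R[1,0],R[0,0])).round(2),"tilt",R[:2,2].round(4))
if len(sys.argv)>3:print("d tool",(R.T@(np.array(list(map(float,sys.argv[1:4])))-s["eef_pos"])).round(4))
E
python3 st.py .425 .3315 .022
python3 - <<'E'
from h import *
c=get_calibration("wrist");w=grab("wrist","pics/w6.png")
for X in((.425,.3315,.005),(.425,.3315,.045),(.404,.3249,.045)):print(proj(c,np.array(X)))
E
```

```text
[331.49047748 193.32024554]
[332.1280544  208.26328506]
[332.13629701 176.37323961]Traceback (most recent call last):
  File "st.py", line 3, in <module>
    s=sense();R=Rn.from_rotvec(s["eef_rot"]).as_matrix();print(s["eef_pos"].round(4),s["force"].round(1),s["ft_torque"].round(2),s["opening"].round(4),round(s["grip_force"],1),s["time"],"toolx az",np.degrees(np.arctan2(R[1,0],R[0,0])).round(2),"tilt",R[:2,2].round(4))
                                                                                                                                 ^^^^^^^^^^^^^^^^^^
AttributeError: 'float' object has no attribute 'round'
```

View pics/w6.png

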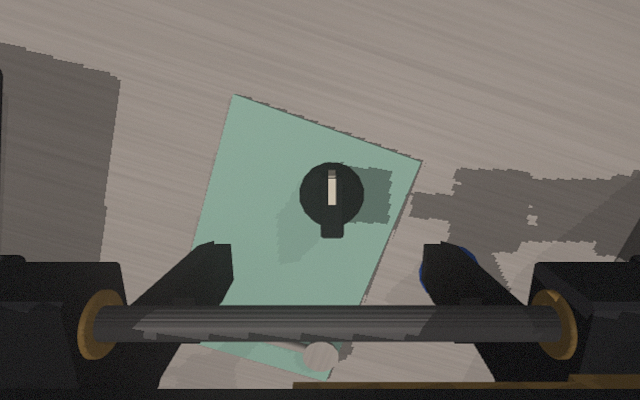

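The wrist picture shows the knob foot at (332,194) with the pointer exactly vertical, aligned with the tool. The blue decoy peeks out behind the right finger at (440,265), so I check its place before descending.

```bash
sed -i 's/s\["opening"\].round(4)/round(s["opening"],4)/' st.py; python3 st.py .425 .3315 .022
python3 - <<'E'
from h import *
import pickle
c1=pickle.load(open("w1.pkl","rb"));B=atz(c1,(435,156),.01);print(B)
s=sense();R=Rn.from_rotvec(s["eef_rot"]).as_matrix();print((R.T@(B-np.array([.425,.3315,.022]))).round(4))
E
```

```text
[0.4283 0.329  0.1222] [-0.2  0.9  0.7] [ 0.09 -0.01 -0.01] 0.0879 0.0 11.55 toolx az -162.79 tilt [ 0.0009 -0.0016]
d tool [0.0024 0.0036 0.1002]
[0.46200865 0.44732417 0.01      ]
[-0.0696  0.0997  0.0118]
```

Call:
move_arm(rows=[[[0,0,0],[0.0024,0.0036,0.03],-0.2],[[0,0,0],[0.0024,0.0036,0.06],-0.2],[[0,0,0],[0.0024,0.0036,0.08],-0.2],[[0,0,0],[0.0024,0.0036,0.092],-0.2],[[0,0,0],[0.0024,0.0036,0.092],-0.2]])

```text
time: 12.05
eef_pos: [0.4238, 0.3329, 0.0292]
eef_rot: [0.475, -3.105, 0.003]
force: [-1.3, -0.3, 0.3]
opening: 0.053
grip_force: 0.0
```

```bash
python3 st.py .425 .3315 .0225
```

```text
[0.4238 0.3329 0.0292] [-1.3 -0.3  0.3] [ 0.07  0.06 -0.  ] 0.053 0.0 12.05 toolx az -162.61 tilt [-0.0006 -0.0018]
d tool [-0.0008 -0.0017  0.0067]
```

Call:
move_arm(rows=[[[0,0,0],[0,-0.001,0.003],-0.2],[[0,0,0],[0,-0.001,0.006],-0.2],[[0,0,0],[0,-0.001,0.006],-0.2],[[0,0,0],[0,-0.001,0.006],1],[[0,0,0],[0,-0.001,0.006],1]])

```text
time: 12.55
eef_pos: [0.4241, 0.3335, 0.0241]
eef_rot: [-0.478, 3.105, 0.001]
force: [-0.1, 0.5, -0.5]
opening: 0.0392
grip_force: 0.0
```

Call:
move_arm(rows=[[[0,0,0],[0,0,0],1],[[0,0,0],[0,0,0],1],[[0,0,0],[0,0,0],1],[[0,0,0],[0,0,0],1],[[0,0,0],[0,0,0],1]])

```text
time: 13.05
eef_pos: [0.4239, 0.3331, 0.0238]
eef_rot: [0.477, -3.105, 0.0]
force: [0.3, -0.7, 1.5]
opening: 0.0159
grip_force: 30.0
```

```bash
python3 st.py .425 .3315 .0225
```

```text
[0.4239 0.3331 0.0238] [ 0.3 -0.7  1.5] [-0.08 -0.02  0.03] 0.0159 30.0 13.05 toolx az -162.52 tilt [ 0.     -0.0003]
d tool [-0.0006 -0.0019  0.0013]
```

Gripped (opening 15.9 mm, 30 N). Lifting, carrying to the spindle and turning.

Call:
move_arm(rows=[[[0,0,0],[0,0,-0.02],1],[[0,0,0],[0,0,-0.05],1],[[0,0,0],[0,0,-0.09],1],[[0,0,0],[0,0,-0.1165],1],[[0,0,0],[0,0,-0.1165],1]])

```text
time: 13.55
eef_pos: [0.4255, 0.335, 0.1435]
eef_rot: [-0.476, 3.1, 0.007]
force: [-0.2, 0.7, -1.2]
opening: 0.0155
grip_force: 30.0
```

Call:
move_arm(rows=[[[0,0,0],[0.006,-0.03,0],1],[[0,0,0],[0.015,-0.07,0],1],[[0,0,0],[0.023,-0.11,0],1],[[0,0,0],[0.032,-0.15,0],1],[[0,0,0],[0.04,-0.19,0],1]])

```text
time: 14.05
eef_pos: [0.4421, 0.1384, 0.1393]
eef_rot: [0.478, -3.103, 0.0]
force: [0.9, -0.1, -0.8]
opening: 0.0159
grip_force: 30.0
```

Call:
move_arm(rows=[[[0,0,0.12],[0.009,-0.04,0],1],[[0,0,0.24],[0.018,-0.08,0],1],[[0,0,0.36],[0.027,-0.12,0],1],[[0,0,0.48],[0.036,-0.16,0],1],[[0,0,0.594],[0.0377,-0.177,0],1]])

```text
time: 14.55
eef_pos: [0.4587, -0.0448, 0.1391]
eef_rot: [-0.468, -3.104, 0.004]
force: [0.7, 0.4, -0.4]
opening: 0.0159
grip_force: 30.0
```

Call:
move_arm(rows=[[[0,0,0],[0,0,0],1],[[0,0,0],[0,0,0],1],[[0,0,0],[0,0,0],1]])

```text
time: 14.85
eef_pos: [0.4598, -0.0382, 0.1398]
eef_rot: [-0.445, -3.109, -0.002]
force: [-0.4, 0.0, -0.7]
opening: 0.0158
grip_force: 30.0
```

```bash
python3 st.py .4602 -.0404 .1178
python3 - <<'E'
from h import *
import pickle
c=get_calibration("wrist");w=grab("wrist","pics/w7.png");pickle.dump(c,open("w7.pkl","wb"))
s=sense();R=Rn.from_rotvec(s["eef_rot"]).as_matrix()
print(proj(c,s["eef_pos"]+R@np.array([.022,0,-.0212])),proj(c,s["eef_pos"]+R@np.array([0.0,0,-.0212])))
b=grab("side","pics/side7.png")
o=np.zeros((600,800,3),np.uint8)
o[:,:400]=cv2.resize(w[120:270,270:370],None,fx=4,fy=4,interpolation=cv2.INTER_CUBIC)
o[:,400:]=cv2.resize(b[150:240,260:320],(400,600),interpolation=cv2.INTER_CUBIC)
cv2.imwrite("pics/c7.png",o)
E
```

```text
[ 0.4598 -0.0382  0.1398] [-0.4  0.  -0.7] [0.03 0.01 0.01] 0.0158 30.0 14.85 toolx az 163.72 tilt [-0.0007  0.0013]
d tool [-0.001 -0.002  0.022]
[326.44889801 234.34380022] [326.442757   285.07093404]
```

View pics/c7.png

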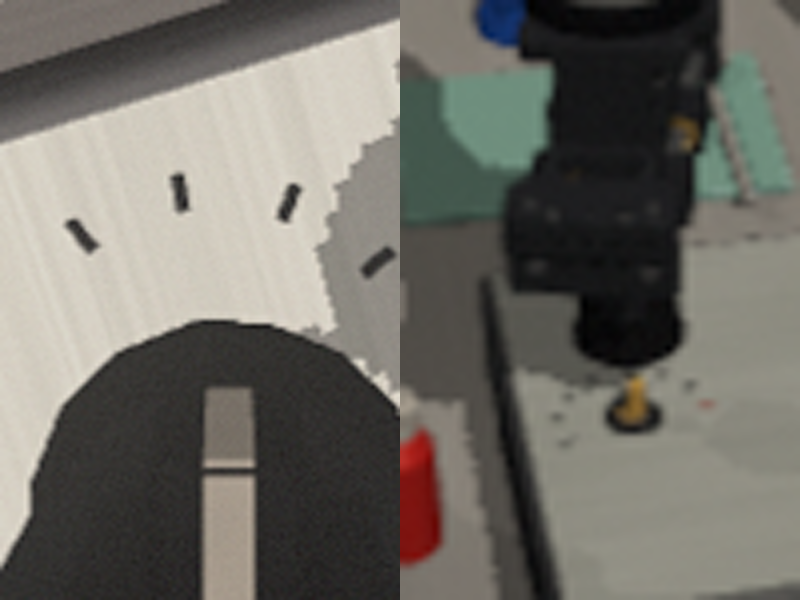

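The picture shows the pointer straight up along tool x, its end at (327,236.5), about 2 px short of prediction. So the knob's axis sits about 1 mm towards −x in the grip. The side view shows the knob just above the brass spindle. I correct by (0,−2) mm and go down, feeling for contact.

Call:
move_arm(rows=[[[0,0,0],[0,-0.002,0.005],1],[[0,0,0],[0,-0.002,0.013],1],[[0,0,0],[0,-0.002,0.02],1],[[0,0,0],[0,-0.002,0.02],1],[[0,0,0],[0,-0.002,0.02],1]])

```text
time: 15.45
eef_pos: [0.4593, -0.0419, 0.1198]
eef_rot: [-0.451, -3.108, 0.0]
force: [0.2, 0.8, -0.6]
opening: 0.016
grip_force: 30.0
```

```bash
python3 st.py .4612 -.0407 .1148
```

```text
[ 0.4593 -0.0419  0.1198] [ 0.2  0.8 -0.6] [-0.01  0.01 -0.04] 0.016 30.0 15.45 toolx az 163.47 tilt [-0.0008  0.    ]
d tool [-0.0015  0.0017  0.005 ]
```

Call:
move_arm(rows=[[[0,0,0],[0,0,0],1],[[0,0,0],[0,0,0],1]])

```text
time: 15.65
eef_pos: [0.4597, -0.042, 0.1204]
eef_rot: [0.452, 3.108, 0.0]
force: [0.7, -0.0, -0.3]
opening: 0.0156
grip_force: 30.0
```

```bash
python3 st.py .4592 -.0401 .1148
```

```text
[ 0.4597 -0.042   0.1204] [ 0.7 -0.  -0.3] [-0.02  0.02 -0.02] 0.0156 30.0 15.65 toolx az 163.45 tilt [0.0005 0.0001]
d tool [0.001  0.0017 0.0056]
```

Call:
move_arm(rows=[[[0,0,0],[0.001,0.0016,0],1],[[0,0,0],[0.001,0.0016,0.003],1],[[0,0,0],[0.001,0.0016,0.005],1],[[0,0,0],[0.001,0.0016,0.007],1],[[0,0,0],[0.001,0.0016,0.008],1]])

```text
time: 16.15
eef_pos: [0.459, -0.0402, 0.112]
eef_rot: [-0.452, -3.109, -0.0]
force: [-0.1, -0.2, 0.2]
opening: 0.0158
grip_force: 30.0
```

```bash
python3 st.py .4592 -.0401 .1008
```

```text
[ 0.459  -0.0402  0.112 ] [-0.1 -0.2  0.2] [ 0.01 -0.05  0.03] 0.0158 30.0 16.15 toolx az 163.45 tilt [-0.0001  0.0001]
d tool [-0.0002  0.0001  0.0112]
```

No force 3 mm below the tip height, so the socket is on. Continuing.

Call:
move_arm(rows=[[[0,0,0],[0,0,0.001],1],[[0,0,0],[0,0,0.002],1],[[0,0,0],[0,0,0.003],1],[[0,0,0],[0,0,0.004],1],[[0,0,0],[0,0,0.005],1]])

```text
time: 16.65
eef_pos: [0.4591, -0.0402, 0.1071]
eef_rot: [0.452, 3.109, 0.0]
force: [0.2, -0.3, -0.9]
opening: 0.0164
grip_force: 30.0
```

```bash
python3 st.py .4592 -.0401 .1008
```

```text
[ 0.4591 -0.0402  0.1071] [ 0.2 -0.3 -0.9] [-0.02 -0.1   0.  ] 0.0164 30.0 16.65 toolx az 163.45 tilt [0.0002 0.0001]
d tool [-0.0001  0.0001  0.0063]
```

Call:
move_arm(rows=[[[0,0,0],[0,0,0.0015],1],[[0,0,0],[0,0,0.003],1],[[0,0,0],[0,0,0.0045],1],[[0,0,0],[0,0,0.006],1],[[0,0,0],[0,0,0.006],1]])

```text
time: 17.15
eef_pos: [0.4591, -0.0402, 0.101]
eef_rot: [-0.452, -3.109, -0.0]
force: [0.7, 0.2, -1.0]
opening: 0.0158
grip_force: 30.0
```

Call:
move_arm(rows=[[[0,0,0],[0,0,0.001],1],[[0,0,0],[0,0,0.002],1],[[0,0,0],[0,0,0.002],1]])

```text
time: 17.45
eef_pos: [0.4591, -0.0402, 0.0994]
eef_rot: [0.452, 3.108, 0.0]
force: [-0.5, 0.0, 5.5]
opening: 0.0157
grip_force: 30.0
```

```bash
python3 st.py .4592 -.0401 .0958
```

```text
[ 0.4591 -0.0402  0.0994] [-0.5  0.   5.5] [-0.01  0.04  0.01] 0.0157 30.0 17.45 toolx az 163.45 tilt [ 0.0005 -0.    ]
d tool [-0.0001  0.0001  0.0036]
```

Home on the spindle, with the spring at 5–6 N. Pressing in until the stop.

Call:
move_arm(rows=[[[0,0,0],[0,0,0.001],1],[[0,0,0],[0,0,0.002],1],[[0,0,0],[0,0,0.003],1],[[0,0,0],[0,0,0.004],1],[[0,0,0],[0,0,0.004],1]])

```text
time: 17.95
eef_pos: [0.4591, -0.0402, 0.0957]
eef_rot: [0.452, 3.108, 0.0]
force: [0.0, -0.3, 8.1]
opening: 0.016
grip_force: 30.0
```

```bash
python3 st.py
```

```text
[ 0.4591 -0.0402  0.0957] [ 0.  -0.3  8.1] [-0.01  0.14 -0.  ] 0.016 30.0 17.95 toolx az 163.46 tilt [ 0.0006 -0.0001]
```

Call:
move_arm(rows=[[[0,0,0],[0,0,0.0005],1],[[0,0,0],[0,0,0.001],1],[[0,0,0],[0,0,0.0015],1],[[0,0,0],[0,0,0.0015],1]])

```text
time: 18.35
eef_pos: [0.4592, -0.0402, 0.0952]
eef_rot: [0.452, 3.107, -0.0]
force: [-2.9, 0.4, 21.5]
opening: 0.0156
grip_force: 30.0
```

```bash
python3 st.py
```

```text
[ 0.4592 -0.0402  0.0952] [-2.9  0.4 21.5] [ 0.09  0.51 -0.01] 0.0156 30.0 18.35 toolx az 163.46 tilt [ 0.0017 -0.0005]
```

The force rose to 21.5 N while the travel stopped, so the valve is fully in. I check that it holds.

Call:
move_arm(rows=[[[0,0,0],[0,0,0],1],[[0,0,0],[0,0,0],1],[[0,0,0],[0,0,0],1],[[0,0,0],[0,0,0],1],[[0,0,0],[0,0,0],1]])

```text
time: 18.85
eef_pos: [0.4592, -0.0402, 0.0952]
eef_rot: [0.452, 3.107, -0.0]
force: [-3.1, 0.8, 21.7]
opening: 0.0157
grip_force: 30.0
```

```bash
python3 st.py
python3 - <<'E'
from h import *
S=grab("side","pics/side8.png");p=cv2.imread("pics/side4.png")
print(np.abs(S[270:342,250:375].astype(int)-p[270:342,250:375]).mean())
E
```

```text
[ 0.4592 -0.0402  0.0952] [-3.1  0.8 21.7] [ 0.07  0.53 -0.04] 0.0157 30.0 18.85 toolx az 163.46 tilt [ 0.0017 -0.0004]
3.0154814814814817
```

Steady, with the tray scene unchanged. Handing in.

```bash
python3 -c "
from rig import hand_in;print(hand_in())"
```

```text
the job is handed in; nothing more can be done
None
```

I handed the job in at about 19 s: the red bottle stands upright in the white tray, and the gripper is still holding the black knob on the spindle, pressed to the valve's stop at a steady 22 N; the hand-in gave no verdict.

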